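# Line up the leather-cutting dies by size

### The job

Put the four round leather-cutting dies away on the dark wooden rack in order of size, each standing upright in the middle of its own cork pad: the smallest on the pad next to the red end block, growing pad by pad to the largest next to the grey end block. Leave the amber glass jar where it stands.

Things in the scene. Friction and masses are not known exactly. Their poses are not given: they have to be found in the camera images.
- die1_shank (a point): The smallest of four loose round leather-cutting dies, standing upright: a steel cylinder 28 mm in diameter and 32 mm high, and on top of it, on the same axis, a dark steel striking shank 22 mm in diameter and 46 mm high (die 78 mm tall in all, 130 g, give or take 20 percent). This point is the middle of the shank, on the axis, 55 mm above the underside; z points up along the axis. Grip it by the shank.
- die2_shank (a point): The second smallest of four loose round leather-cutting dies, standing upright: a steel cylinder 39 mm in diameter and 32 mm high, and on top of it, on the same axis, a dark steel striking shank 22 mm in diameter and 46 mm high (die 78 mm tall in all, 220 g, give or take 20 percent). This point is the middle of the shank, on the axis, 55 mm above the underside; z points up along the axis. Grip it by the shank.
- die3_shank (a point): The second largest of four loose round leather-cutting dies, standing upright: a steel cylinder 50 mm in diameter and 32 mm high, and on top of it, on the same axis, a dark steel striking shank 22 mm in diameter and 46 mm high (die 78 mm tall in all, 340 g, give or take 20 percent). This point is the middle of the shank, on the axis, 55 mm above the underside; z points up along the axis. Grip it by the shank.
- die4_shank (a point): The largest of four loose round leather-cutting dies, standing upright: a steel cylinder 61 mm in diameter and 32 mm high, and on top of it, on the same axis, a dark steel striking shank 22 mm in diameter and 46 mm high (die 78 mm tall in all, 450 g, give or take 20 percent). This point is the middle of the shank, on the axis, 55 mm above the underside; z points up along the axis. Grip it by the shank.
- pad_a: The first of the four round cork pads in a row on the wooden rack, counted from the rack's left (+y) end as the robot sees it: 70 mm in diameter, 2 mm thick, fixed. Origin at the centre of its underside (the pad's top is 2 mm above it); y points along the row towards the rack's left end. The pads stand 84 mm apart. Behind them (+x) runs a back rail whose top is 24 mm above the table.
- pad_b: The second of the four round cork pads in a row on the wooden rack, counted from the rack's left (+y) end as the robot sees it: 70 mm in diameter, 2 mm thick, fixed. Origin at the centre of its underside (the pad's top is 2 mm above it); y points along the row towards the rack's left end. The pads stand 84 mm apart. Behind them (+x) runs a back rail whose top is 24 mm above the table.
- pad_c: The third of the four round cork pads in a row on the wooden rack, counted from the rack's left (+y) end as the robot sees it: 70 mm in diameter, 2 mm thick, fixed. Origin at the centre of its underside (the pad's top is 2 mm above it); y points along the row towards the rack's left end. The pads stand 84 mm apart. Behind them (+x) runs a back rail whose top is 24 mm above the table.
- pad_d: The fourth of the four round cork pads in a row on the wooden rack, counted from the rack's left (+y) end as the robot sees it: 70 mm in diameter, 2 mm thick, fixed. Origin at the centre of its underside (the pad's top is 2 mm above it); y points along the row towards the rack's left end. The pads stand 84 mm apart. Behind them (+x) runs a back rail whose top is 24 mm above the table.
- red_block: Red painted block, 70 x 24 x 22 mm, fixed on one end of the wooden rack, left or right; it marks the small end of the row. A grey block of the same size is on the other end. Origin at the centre of its underside, 54 mm along the row from the centre of the nearest pad.
- jar_center (a point): A bystander: loose amber glass jar with a brass-coloured cap, 60 mm in diameter, 85 mm tall, standing to one side of the rack. This point is its centre, half-way up. A white bottle of about the same size stands on the other side of the rack, and a mallet lies on the table beyond the rack.

How it is judged (in metres and radians):
At the end, for the whole second after the job is handed in: Counting from the pad next to the red block, the dies stand on the four pads from the smallest to the largest, each axis within 12 mm of its pad's centre, upright within 0.1 rad, standing on the pad (shank middle 64 to 74 mm above the table) and at rest (((horizontal distance between red_block and pad_a below 0.09 m and horizontal distance between die1_shank and pad_a below 0.012 m and horizontal distance between die2_shank and pad_b below 0.012 m and horizontal distance between die3_shank and pad_c below 0.012 m and horizontal distance between die4_shank and pad_d below 0.012 m) or (horizontal distance between red_block and pad_d below 0.09 m and horizontal distance between die1_shank and pad_d below 0.012 m and horizontal distance between die2_shank and pad_c below 0.012 m and horizontal distance between die3_shank and pad_b below 0.012 m and horizontal distance between die4_shank and pad_a below 0.012 m)) and angle between each of die1_shank, die2_shank, die3_shank, die4_shank's own z axis and vertical below 0.1 rad and height (world z) of die1_shank between 0.064 and 0.074 m and linear speed of each of die1, die2, die3, die4 below 0.02 m/s and height (world z) of die2_shank between 0.064 and 0.074 m and height (world z) of die3_shank between 0.064 and 0.074 m and height (world z) of die4_shank between 0.064 and 0.074 m); the robot touches nothing.
It fails at once if the amber glass jar is shifted by more than 20 mm or tipped over (distance of jar_center from where it was at the start of the episode above 0.02 m or angle between jar_center's own z axis and vertical above 0.4 rad).
It also fails if it takes over 93 s, if anything falls off the work surface, if the arm or the gripper's body presses on something with over 40 N, if the wrist force passes 120 N, or if a joint passes its speed limit or range.

### The arm

A 6-joint arm with a two-finger parallel gripper is mounted at the origin on the work surface. World frame = base frame: x ahead of the robot, y to its left, z up, the work surface at z = 0. Lengths are in mm, angles in rad, forces in N, time in s.
With the tool pointing down it reaches from about 250 to 775 mm from the base axis. Payload 4 kg.
Tool frame: the origin (TCP) lies midway between the tips of the shut fingers; the grasp point (between the pads) lies 19 mm behind it; z points along the fingers, y is the line along which they close (so a half turn about z gives the same grasp; the last joint's range is limited). The gripper opens to 85 mm and grips with 20 to 120 N. Pads are 22 mm wide; open, the fingers measure 114 mm over their backs; the gripper's body (76 mm by 85 mm) begins 54 mm behind the grasp point. The pads swing forward as they close: fully open they stand 13 mm farther back than shut.
Start: joints at [1.113, 0.087, 1.371, -0, 1.684, -0.103], TCP at [191.083, 515.76, 197.641] pointing down, gripper open.
Joint ranges: [-3.1, 3.1], [-0.76, 2.03], [0.27, 2.55], [-1.08, 4.22], [0.17, 2.65], [-2.57, 2.57]. Speed limits (rad/s): [2.79, 2.79, 3.14, 3.14, 3.14, 3.14].

### API

Orientations are given as [roll, pitch, yaw] about the fixed x, y, z axes, in that order (R = Rz(yaw) Ry(pitch) Rx(roll)).
In Python, from bench import r gives the robot as it stands. The module is installed in compiled form; this text tells all that it offers.
- The arm moves only by the shell command python3 -m crank 'ROWS' [FORCE]. ROWS is text: rows parted by semicolons, each of 5 numbers parted by spaces: the opening, from 0 (shut) to 1 (fully open), then the shift along the tool's x, y, z in units of 40 mm (1.0 is 40 mm), then the turn about the tool's z in degrees. In form: grip dx dy dz yaw; .... A call has 1 to 10 rows; each row is the pose to reach, as a shift and turn from the pose commanded when the call began, along the tool's axes at that moment; what a row does not reach only later rows make up. A row lasts 1/12 s, in which the tool goes at most 41.7 mm and 7.16 degrees, less where a joint would pass 70% of its speed; a pose out of reach is approached as far as the arm can. A call with a gripper value outside its range is refused whole. The fingers move at their own pace and stop on an object; FORCE is the grip in N (left out, the last holds). Time passes only in rows, so rows that repeat a pose let the fingers close. It gives the time, the measured TCP pose, the force, the opening and the grip force at its end, in the units of the state.
- r.get_state(): the state, without advancing time (a new reading comes with each control period).
- r.snapshot(name): name is "scene" or "top" or "wrist"; returns the picture (384x512x3 uint8, red, green, blue); there is no depth.
- r.camera_info(name): a dict with "camera_matrix" (3x3 intrinsics, pixels), "world_to_cam" (4x4, takes a point from world to camera coordinates). Camera axes: x right, y down, z forward; pixel columns grow to the right and rows downward; lengths in mm; the calibration is good to about 2 mm. A picture is of the moment at which its call begins: read the wrist's pose just before it. camera_info takes no time and is no camera call; for the wrist camera it gives the pose at the moment of the call.
- r.sign_off(): hands the job in; it is judged then, once.
The state is a dict: "clock": time; "qpos": joint angles; "joint_vel": joint speeds; "tau": joint torques, N m; "tool_pos": TCP position; "ee_rot": TCP orientation; "ft_force": force on the tool from outside, world axes, zero at the start; "wrist_torque": the same for the moment, N m; "grip_width": opening from 0.0 (shut) to 1.0 (fully open); "gripper_force": force on a finger pad.
Only numpy, scipy, OpenCV 4.12 (cv2) and the standard library are available. Lean on these libraries where they do the work, as an engineer would, in place of code of your own. Each camera call takes 0.05 s, during which the arm holds its last target. There are 200 camera calls.

## Working session

There is one attempt and no reset: what is moved stays moved. The work goes in short steps, Python scripts to look and compute and a shell command to move; the robot and the scene stay as the last step left them, time stands still between calls to the robot, and variables do not carry over. Pictures are saved under pics/ and viewed, at most 14 in all, crops included, and the job is handed in when it is done.

```bash
mkdir -p pics; python3 - <<'E'
from bench import r
import cv2
for n in("scene","top"):
    im=r.snapshot(n); cv2.imwrite(f"pics/{n}0.png",im[:,:,::-1])
    c=r.camera_info(n); print(n,c["camera_matrix"],c["world_to_cam"])
print(r.get_state())
E
```

```text
scene [[436.48907633   0.         252.19089737]
 [  0.         436.48907633 198.87844009]
 [  0.           0.           1.        ]] [[ 3.99567513e-01  9.16660290e-01  8.92836270e-03 -2.07423063e+02]
 [ 6.50060862e-01 -2.76464096e-01 -7.07805397e-01 -3.03526105e+02]
 [-6.46348729e-01  2.88620021e-01 -7.06351049e-01  1.48307109e+03]
 [ 0.00000000e+00  0.00000000e+00  0.00000000e+00  1.00000000e+00]]
top [[437.30177438   0.         252.44857414]
 [  0.         437.30177438 194.09790096]
 [  0.           0.           1.        ]] [[-1.17647455e-02 -9.99612127e-01  2.52425301e-02 -1.89282945e+01]
 [-9.88425065e-01  7.80713015e-03 -1.51508877e-01  5.43160381e+02]
 [ 1.51253039e-01 -2.67328128e-02 -9.88133531e-01  1.09422430e+03]
 [ 0.00000000e+00  0.00000000e+00  0.00000000e+00  1.00000000e+00]]
{'clock': 0.1, 'qpos': array([ 1.11293359e+00,  8.79191848e-02,  1.37213725e+00, -1.83275219e-05,
        1.68361407e+00, -1.03098365e-01]), 'joint_vel': array([ 1.17292608e-04, -7.03313669e-04, -2.77512587e-03, -2.16710210e-03,
       -1.33065223e-03, -9.08086036e-05]), 'tau': array([ 1.76193411e-03, -3.53016794e+01, -3.14219141e+01, -1.20198974e-04,
        7.94802880e-03,  2.43159008e-05]), 'tool_pos': array([190.82705305, 515.26859296, 196.51812675]), 'ee_rot': array([-3.13952396e+00, -1.95725253e-04,  2.78682604e+00]), 'ft_force': array([-0.14759744,  0.42564471,  0.28717349]), 'wrist_torque': array([ 0.00513937, -0.00946787,  0.00534391]), 'gripper_force': 0.0, 'grip_width': 1.0014646975986752}
```

View pics/top0.png

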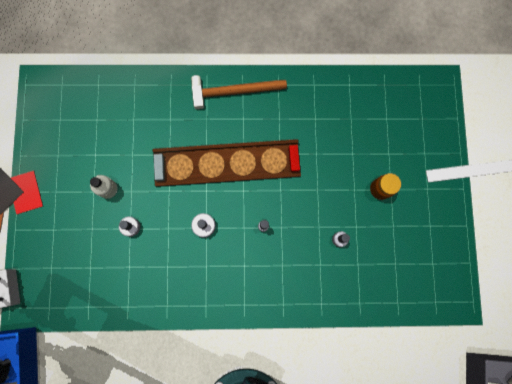

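View pics/scene0.png

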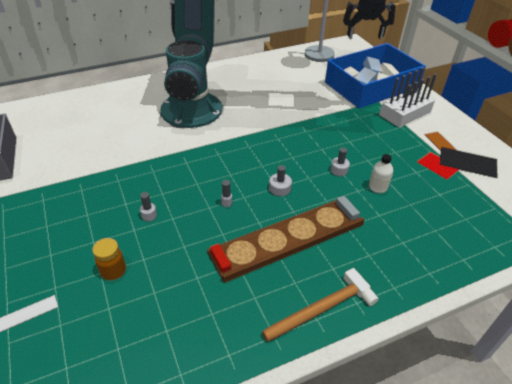

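The top view shows the rack with the red block at the right end (295,158) and grey at the left (158,166). The dies are near (130,227), (204,226), (264,227) and (341,240), and the jar is at (387,186). The scene view confirms this layout.

```bash
cat > h.py <<'E'
import numpy as np,cv2
def ray(c,uv,z):
    T=c["world_to_cam"];R=T[:3,:3];o=-R.T@T[:3,3]
    d=R.T@np.linalg.inv(c["camera_matrix"])@[uv[0],uv[1],1.]
    return (o+d*(z-o[2])/d[2])
E
python3 - <<'E'
import cv2,numpy as np
from h import *
from bench import r
im=cv2.imread("pics/top0.png");c=r.camera_info("top")
h=cv2.cvtColor(im,cv2.COLOR_BGR2HSV)
m=((h[:,:,1]<70)&(h[:,:,2]>100)).astype(np.uint8)
k=((h[:,:,0]<25)&(h[:,:,1]>60)&(h[:,:,2]>115)).astype(np.uint8)
for nm,M,z in(("die",m,32),("pad",k,14)):
    M=M.copy();M[:140]=0;M[255:]=0;M[:,:110]=0;M[:,365:]=0
    if nm=="pad": M=cv2.morphologyEx(M,cv2.MORPH_CLOSE,np.ones((3,3)));M=cv2.morphologyEx(M,cv2.MORPH_OPEN,np.ones((5,5)))
    for q in cv2.findContours(M,cv2.RETR_EXTERNAL,cv2.CHAIN_APPROX_NONE)[0]:
        if len(q)<8: continue
        (u,v),rad=cv2.minEnclosingCircle(q)
        print(nm,u.__round__(1),v.__round__(1),round(rad,1),cv2.boundingRect(q),ray(c,(u,v),z).round(1))
cv2.imwrite("pics/crop.png",cv2.resize(im[135:255,110:365],None,fx=3,fy=3,interpolation=cv2.INTER_CUBIC))
E
```

```text
die 340.5 238.5 7.6 (334, 231, 13, 16) [ 426.2 -251.5   32. ]
die 260.5 226.0 4.3 (258, 222, 5, 9) [460.6 -44.4  32. ]
die 127.7 225.7 10.0 (119, 216, 19, 20) [464.6 297.4  32. ]
die 202.6 224.7 12.0 (191, 213, 24, 24) [465.4 105.4  32. ]
die 157.5 166.5 13.0 (154, 154, 9, 26) [619.8 224.4  32. ]
pad 179.8 166.7 13.6 (167, 154, 26, 26) [622.9 168.6  14. ]
pad 211.2 164.4 13.5 (199, 152, 25, 26) [628.6  84.9  14. ]
pad 242.3 162.0 13.3 (230, 150, 26, 26) [634.9   1.2  14. ]
pad 273.3 159.4 13.5 (261, 148, 26, 25) [641.4 -82.5  14. ]
pad 293.5 157.4 12.9 (290, 145, 10, 26) [ 646.7 -137.2   14. ]
```

View pics/crop.png

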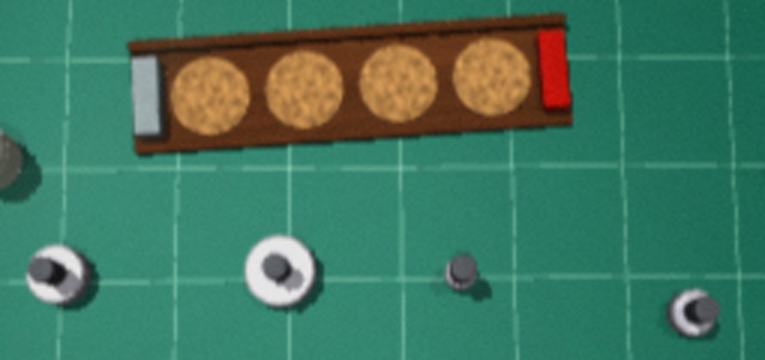

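```bash
python3 - <<'E'
from h import *
from bench import r
c=r.camera_info("top")
for n,u in(("d1",(264,224.3)),("d2",(345.7,238)),("d3",(124,225)),("d4",(202.3,224))): print(n,ray(c,u,78).round(1))
E
python3 -m crank '1 -0.8 -0.25 0 -2; 1 -1.6 -0.5 0 -4; 1 -2.5 -0.8 0 -6; 1 -3.4 -1.1 0 -8; 1 -4.3 -1.4 0 -10.5; 1 -5.2 -1.7 0 -13; 1 -6.1 -2 0 -15.5; 1 -7 -2.3 0 -18; 1 -7.8 -2.5 0 -20.3; 1 -8.3 -2.7 0 -20.3' 60
python3 -m crank '1 0 0 0 0; 1 0 0 0 0; 1 0 0 0 0'
python3 - <<'E'
from bench import r
import cv2
print(r.get_state()["tool_pos"],r.get_state()["ee_rot"])
cv2.imwrite("pics/w1.png",r.snapshot("wrist")[:,:,::-1])
E
```

```text
d1 [461.1 -51.2  78. ]
d2 [ 425.  -254.1   78. ]
d3 [462.7 294.7  78. ]
d4 [463.3 102.   78. ]
clock: 0.93
tool_pos: [467.1, 296.7, 196.7]
ee_rot: [-3.14, -0.0, 3.14]
ft_force: [0.2, 0.1, 0.7]
grip_width: 1.002
gripper_force: 0.0
clock: 1.18
tool_pos: [464.2, 299.5, 197.2]
ee_rot: [3.141, -0.001, 3.141]
ft_force: [-0.7, 0.9, 1.2]
grip_width: 1.0
gripper_force: 0.0
[464.20870573 299.46178134 197.15974076] [ 3.14141095e+00 -1.36840607e-03  3.14126691e+00]
```

View pics/w1.png

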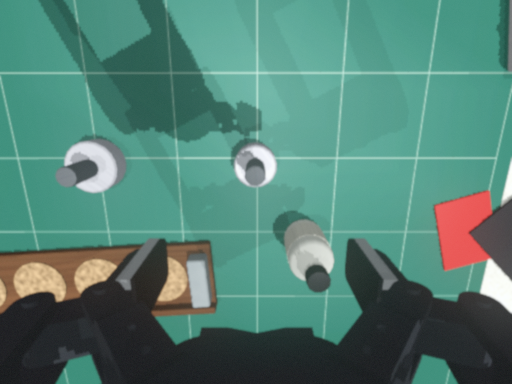

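The wrist view shows die3's shank top at (255,174), die4's shank top at (67,176), and the rack's grey end with pads near (170,279) and (98,280).

```bash
python3 - <<'E'
from h import *
from bench import r
c=r.camera_info("wrist")
print(ray(c,(255,174),78).round(1),ray(c,(256,164),32).round(1),ray(c,(67,176),78).round(1),ray(c,(98,280),14).round(1),ray(c,(40,284),14).round(1))
E
```

```text
[462.9 299.   78. ] [461.8 300.   32. ] [464.9 108.6  78. ] [626.3  84.   14. ] [632.5   3.6  14. ]
```

```bash
python3 -m crank '0.7 0.04 0 0.5 0; 0.7 0.04 0 1.1 0; 0.7 0.04 0 1.7 0; 0.7 0.04 0 2.3 0; 0.7 0.04 0 2.9 0; 0.7 0.04 0 3.4 0; 0.7 0.04 0 3.7 0; 0.7 0.04 0 3.85 0; 0.7 0.04 0 3.85 0; 0.7 0.04 0 3.85 0' 60
python3 -m crank '0 0 0 0 0; 0 0 0 0 0; 0 0 0 0 0; 0 0 0 0 0; 0 0 0 0 0; 0 0 0 0 0; 0 0 0 0 0; 0 0 0 0 0' 60
```

```text
clock: 2.07
tool_pos: [463.6, 299.9, 44.6]
ee_rot: [3.141, 0.001, -3.141]
ft_force: [0.0, -0.3, -0.0]
grip_width: 0.701
gripper_force: 0.0
clock: 2.73
tool_pos: [465.0, 298.7, 46.3]
ee_rot: [-3.142, 0.004, 3.141]
ft_force: [-1.3, -4.2, 8.2]
grip_width: -0.0
gripper_force: 3.7
```

```bash
python3 - <<'E'
from bench import r
import cv2,numpy as np
a=r.snapshot("wrist")[:,:,::-1];t=r.snapshot("scene")[:,:,::-1]
t=cv2.resize(t[100:240,250:437],(512,384))
cv2.imwrite("pics/w2.png",cv2.resize(np.hstack([a,t]),(800,300)))
print(r.get_state())
E
```

```text
{'clock': 2.8333, 'qpos': array([ 0.46969891,  0.16910614,  1.58556347, -0.00197308,  1.3832314 ,
       -1.09979573]), 'joint_vel': array([-0.00035319,  0.00022723, -0.00276545, -0.00047628,  0.00051501,
       -0.00020298]), 'tau': array([ 1.21384554e+00, -3.26721060e+01, -2.66361558e+01,  7.78686069e-01,
       -6.06650021e-01,  1.14362381e-03]), 'tool_pos': array([465.00353622, 298.72442075,  46.31301252]), 'ee_rot': array([-3.14153906,  0.0041696 ,  3.14065541]), 'ft_force': array([-0.83914614, -3.46352866,  7.64052406]), 'wrist_torque': array([-0.55000869,  0.05793258,  0.01020239]), 'gripper_force': 3.697195925336807, 'grip_width': -0.0021514464070811214}
```

View pics/w2.png

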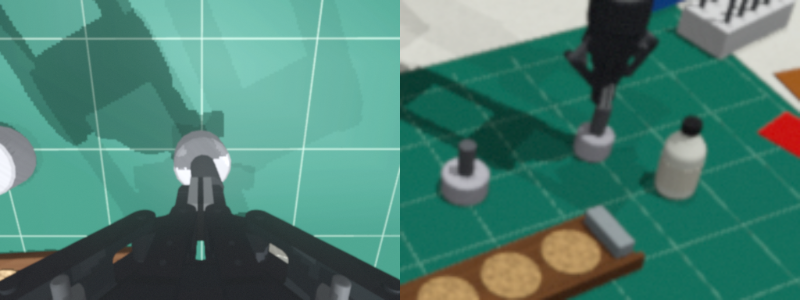

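```bash
python3 - <<'E'
from bench import r
import cv2,numpy as np
from h import *
a=r.snapshot("wrist")[:,:,::-1];t=r.snapshot("scene")[:,:,::-1]
cv2.imwrite("pics/w3.png",np.hstack([cv2.resize(a[140:300,180:340],(400,400),interpolation=2),cv2.resize(t[130:180,315:365],(400,400),interpolation=2)]))
c=r.camera_info("wrist")
def pr(p):
    q=c["camera_matrix"]@(c["world_to_cam"]@np.r_[p,1])[:3];return (q[:2]/q[2]).round(1)
print(pr([465,298.7,46.3]),pr([463,299,78]),pr([463,299,32]),c["world_to_cam"])
E
```

```text
[255.8 219. ] [256.3 238.1] [256.2 208.2] [[ 1.87146588e-03  9.99997962e-01  7.57197490e-04 -2.99918836e+02]
 [ 9.59477452e-01 -2.00899519e-03  2.81778251e-01 -4.39785525e+02]
 [ 2.81779198e-01  1.99175536e-04 -9.59479257e-01  1.02381709e+02]
 [ 0.00000000e+00  0.00000000e+00  0.00000000e+00  1.00000000e+00]]
```

View pics/w3.png

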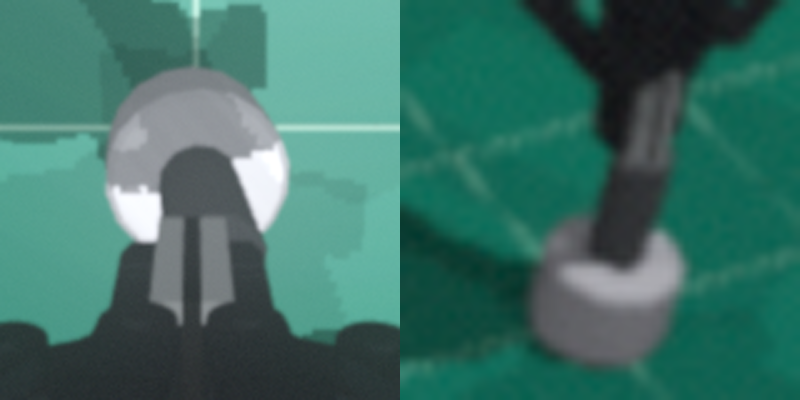

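The wrist crop shows the fingers fully shut in front of the shank, with the die leaning slightly. The shank was probably squeezed out of the grip. I'll open, see how the die settles, and look again.

```bash
python3 -m crank '0.2 0 0 0 0; 0.4 0 0 0 0; 0.7 0 0 0 0; 0.7 0 0 0 0; 0.7 0 0 0 0; 0.7 0 0 0 0; 0.7 0 0 0 0'
python3 - <<'E'
from bench import r
import cv2,numpy as np
a=r.snapshot("wrist")[:,:,::-1];t=r.snapshot("scene")[:,:,::-1]
cv2.imwrite("pics/w4.png",np.hstack([cv2.resize(a[140:340,130:380],(500,400),interpolation=2),cv2.resize(t[100:200,310:385],(300,400),interpolation=2)]))
print(r.camera_info("wrist")["camera_matrix"])
E
```

```text
clock: 3.52
tool_pos: [462.9, 299.0, 43.1]
ee_rot: [-3.141, -0.001, 3.141]
ft_force: [-0.0, -0.4, 0.5]
grip_width: 0.699
gripper_force: 0.0
[[300.10042587   0.         256.27037025]
 [  0.         300.10042587 189.0946384 ]
 [  0.           0.           1.        ]]
```

View pics/w4.png

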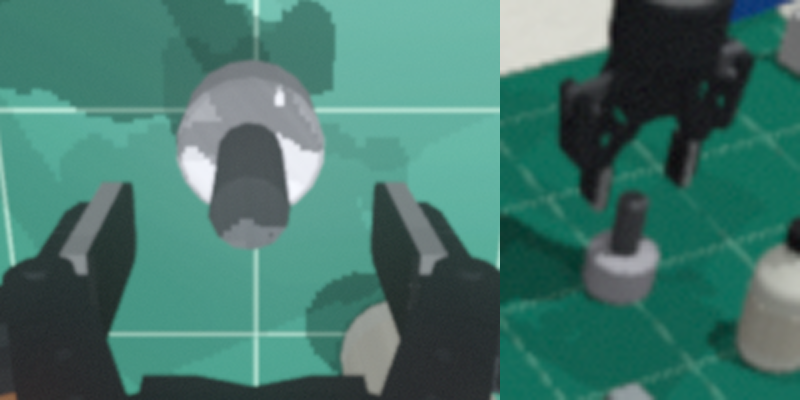

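```bash
python3 - <<'E'
from bench import r
import cv2,numpy as np
from h import *
w=r.camera_info("wrist");s=r.camera_info("scene")
P=lambda c:c["camera_matrix"]@c["world_to_cam"][:3]
for n,a,b in(("L",(320,232),(356,146)),("R",(193,232),(334.5,151)),("shank",(255,247),(343,149))):
    X=cv2.triangulatePoints(P(w),P(s),np.float64(a).reshape(2,1),np.float64(b).reshape(2,1));print(n,(X[:3]/X[3]).T.round(1))
E
```

```text
L [[462.5 339.8  72.7]]
R [[460.6 270.9  76.2]]
shank [[464.9 298.5  77.6]]
```

Triangulation puts the fingertips at z≈74 while the reported TCP is z≈43. The fingers therefore closed at the top of the shank, and I need to go about 30 mm lower. I'll descend in small steps and watch the force.

```bash
python3 -m crank '0.7 0 0 0.15 0; 0.7 0 0 0.3 0; 0.7 0 0 0.45 0; 0.7 0 0 0.6 0; 0.7 0 0 0.65 0; 0.7 0 0 0.65 0; 0.7 0 0 0.65 0'
python3 - <<'E'
from bench import r
import cv2,numpy as np
a=r.snapshot("wrist")[:,:,::-1];t=r.snapshot("scene")[:,:,::-1]
cv2.imwrite("pics/w5.png",np.hstack([cv2.resize(a[140:340,130:380],(500,400),interpolation=2),cv2.resize(t[100:200,310:385],(300,400),interpolation=2)]))
E
```

```text
clock: 4.2
tool_pos: [463.1, 299.1, 17.3]
ee_rot: [-3.141, -0.0, 3.141]
ft_force: [0.6, 0.2, 0.4]
grip_width: 0.704
gripper_force: 0.0
```

View pics/w5.png

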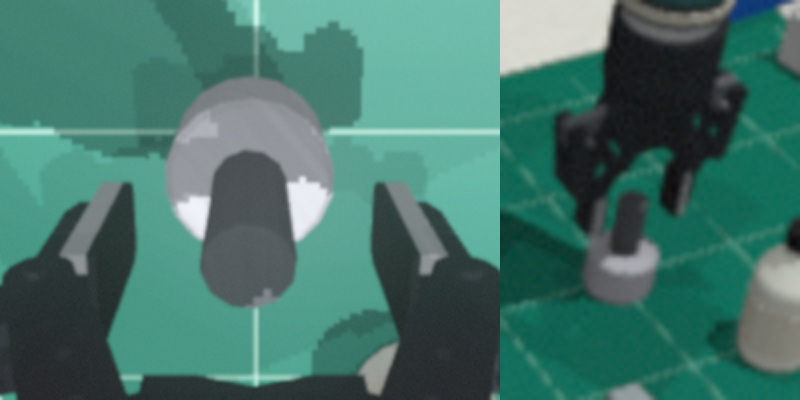

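The fingertips now sit about halfway down the shank, one on each side, with the shank centred. Closing.

```bash
python3 -m crank '0 0 0 0 0; 0 0 0 0 0; 0 0 0 0 0; 0 0 0 0 0; 0 0 0 0 0; 0 0 0 0 0; 0 0 0 0 0; 0 0 0 0 0' 60
```

```text
clock: 4.97
tool_pos: [463.5, 299.1, 18.0]
ee_rot: [3.142, 0.001, 3.141]
ft_force: [0.0, -1.6, 3.7]
grip_width: 0.237
gripper_force: 58.7
```

```bash
python3 -m crank '0 0 0 -0.3 0; 0 0 0 -0.8 0; 0 0 0 -1.4 0; 0 0 0 -2 0; 0 -0.2 -0.3 -2.4 0; 0 -0.7 -0.9 -2.5 0; 0 -1.2 -1.55 -2.5 0; 0 -1.7 -2.2 -2.5 0; 0 -2.2 -2.85 -2.5 0; 0 -2.7 -3.5 -2.5 0'
python3 -m crank '0 -0.5 -0.65 0 0; 0 -1 -1.3 0 0; 0 -1.3 -1.7 0 0; 0 -1.43 -1.86 0 0; 0 -1.43 -1.86 0 0; 0 -1.43 -1.86 0 0; 0 -1.43 -1.86 0 0'
python3 - <<'E'
from bench import r
import cv2
print(r.get_state()["tool_pos"],r.get_state()["ft_force"])
cv2.imwrite("pics/w6.png",r.snapshot("wrist")[:,:,::-1])
E
```

```text
clock: 5.8
tool_pos: [571.4, 158.2, 117.3]
ee_rot: [3.141, -0.001, 3.142]
ft_force: [-0.4, 0.5, -3.2]
grip_width: 0.233
gripper_force: 59.0
clock: 6.38
tool_pos: [627.4, 86.2, 117.4]
ee_rot: [3.14, -0.001, -3.141]
ft_force: [-0.1, 1.0, -3.0]
grip_width: 0.238
gripper_force: 59.0
[627.39534566  86.24093307 117.39132583] [-0.06451797  1.02779926 -2.9864754 ]
```

View pics/w6.png

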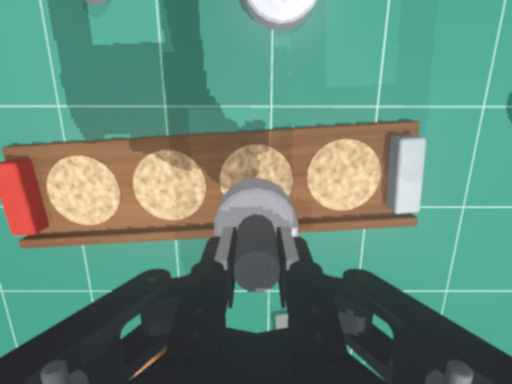

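The wrist view shows die3 held upright. The pads are at (84,190), (169,185), (256,~180, partly hidden) and (344,175).

```bash
python3 - <<'E'
from bench import r
from h import *
c=r.camera_info("wrist")
for p in((84,190),(169,185),(256,180),(344,175)): print(ray(c,p,14).round(1))
E
```

```text
[638.6 -80.5  14. ]
[633.6   2.4  14. ]
[628.6  86.5  14. ]
[623.6 170.9  14. ]
```

```bash
python3 -m crank '0 -0.02 0 0.4 0; 0 -0.02 0 0.9 0; 0 -0.02 0 1.4 0; 0 -0.02 0 1.8 0; 0 -0.02 0 2 0; 0 -0.02 0 2.08 0; 0 -0.02 0 2.12 0; 0 -0.02 0 2.14 0; 0 -0.02 0 2.14 0'
```

```text
clock: 7.18
tool_pos: [630.0, 85.0, 33.5]
ee_rot: [3.141, 0.002, 3.141]
ft_force: [-0.3, -0.6, -2.9]
grip_width: 0.24
gripper_force: 59.0
```

```bash
python3 -m crank '0 0 0 0.02 0; 0 0 0 0.04 0; 0 0 0 0.04 0; 0 0 0 0.04 0'
```

```text
clock: 7.52
tool_pos: [630.2, 84.7, 32.0]
ee_rot: [3.141, 0.003, 3.141]
ft_force: [1.0, -0.0, 3.9]
grip_width: 0.24
gripper_force: 59.7
```

```bash
python3 -m crank '0.35 0 0 0 0; 0.5 0 0 0 0; 0.5 0 0 0 0; 0.5 0 0 0 0; 0.5 0 0 -0.4 0; 0.5 0 0 -1 0; 0.6 0 0 -1.8 0; 0.7 0 0 -2.5 0; 0.7 0.5 0.1 -2.5 0; 0.7 1.2 0.2 -2.5 0' 60
python3 -m crank '0.7 0.7 0.1 0 0; 0.7 1.4 0.15 0 0; 0.7 2.1 0.2 0 0; 0.7 2.7 0.3 0 0; 0.7 2.9 0.34 0 0; 0.7 2.9 0.34 0 0; 0.7 2.9 0.34 0 0; 0.7 2.9 0.34 0 0'
python3 - <<'E'
from bench import r
import cv2
print(r.get_state()["tool_pos"],r.get_state()["ft_force"])
cv2.imwrite("pics/w7.png",r.snapshot("wrist")[:,:,::-1])
E
```

```text
clock: 8.35
tool_pos: [583.9, 92.5, 133.4]
ee_rot: [3.141, 0.007, 3.14]
ft_force: [-0.6, -0.0, 0.2]
grip_width: 0.7
gripper_force: 0.0
clock: 9.02
tool_pos: [466.4, 106.2, 130.6]
ee_rot: [-3.142, 0.001, 3.141]
ft_force: [0.4, -0.5, 0.6]
grip_width: 0.698
gripper_force: 0.0
[466.40870254 106.21581961 130.6196191 ] [ 0.36470592 -0.46434627  0.60142025]
```

View pics/w7.png

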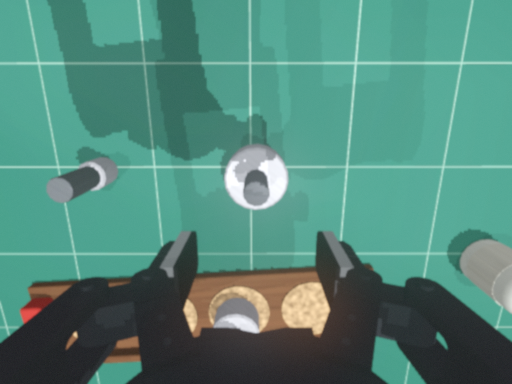

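Die4's shank top is at (257,193), and die1's shank top is at (62,189). Die3 stands on pad_b.

```bash
python3 - <<'E'
from bench import r
from h import *
c=r.camera_info("wrist")
for p in((257,193),(62,189)): print(ray(c,p,78).round(1))
E
python3 -m crank '0.7 0.03 0 0.4 0; 0.7 0.03 0 1 0; 0.7 0.03 0 1.6 0; 0.7 0.03 0 2.1 0; 0.7 0.03 0 2.5 0; 0.7 0.03 0 2.7 0; 0.7 0.03 0 2.8 0; 0.7 0.03 0 2.8 0; 0.7 0.03 0 2.8 0'
```

```text
[465.2 107.1  78. ]
[461.6 -47.6  78. ]
clock: 9.82
tool_pos: [465.0, 106.4, 19.2]
ee_rot: [3.141, 0.001, 3.141]
ft_force: [0.6, -0.5, 0.8]
grip_width: 0.7
gripper_force: 0.0
```

```bash
python3 -m crank '0 0 0 0.02 0; 0 0 0 0.02 0; 0 0 0 0.02 0; 0 0 0 0.02 0; 0 0 0 0.02 0; 0 0 0 0.02 0; 0 0 0 0.02 0; 0 0 0 0.02 0' 70
python3 -m crank '0 0 0 -0.3 0; 0 0 0 -0.8 0; 0 0 0 -1.4 0; 0 0 0 -2 0; 0 -0.2 0.1 -2.4 0; 0 -0.7 0.3 -2.5 0; 0 -1.3 0.5 -2.5 0; 0 -1.9 0.7 -2.5 0; 0 -2.5 0.9 -2.5 0; 0 -3.1 1.2 -2.5 0'
python3 -m crank '0 -0.5 0.25 0 0; 0 -0.8 0.37 0 0; 0 -0.86 0.39 0 0; 0 -0.86 0.39 0 0; 0 -0.86 0.39 0 0; 0 -0.86 0.39 0 0'
```

```text
clock: 10.48
tool_pos: [464.8, 106.2, 18.7]
ee_rot: [-3.141, 0.002, 3.141]
ft_force: [-1.3, -1.6, 6.0]
grip_width: 0.229
gripper_force: 68.4
clock: 11.32
tool_pos: [587.8, 154.2, 115.2]
ee_rot: [-3.141, -0.004, 3.141]
ft_force: [0.6, -0.5, -4.1]
grip_width: 0.232
gripper_force: 68.9
clock: 11.82
tool_pos: [621.2, 169.5, 116.9]
ee_rot: [-3.141, -0.002, 3.141]
ft_force: [-0.1, -0.5, -4.1]
grip_width: 0.231
gripper_force: 68.8
```

```bash
python3 -m crank '0 -0.03 0.02 0.4 0; 0 -0.03 0.02 0.9 0; 0 -0.03 0.02 1.4 0; 0 -0.03 0.02 1.8 0; 0 -0.03 0.02 2 0; 0 -0.03 0.02 2.08 0; 0 -0.03 0.02 2.12 0; 0 -0.03 0.02 2.14 0; 0 -0.03 0.02 2.16 0; 0 -0.03 0.02 2.16 0'
```

```text
clock: 12.65
tool_pos: [624.7, 170.8, 32.9]
ee_rot: [3.141, 0.003, 3.141]
ft_force: [-0.3, 0.1, -2.3]
grip_width: 0.232
gripper_force: 69.3
```

```bash
python3 -m crank '0 0 0 0.02 0; 0 0 0 0.02 0; 0.35 0 0 0.02 0; 0.5 0 0 0.02 0; 0.5 0 0 0.02 0; 0.5 0 0 0.02 0; 0.5 0 0 -0.4 0; 0.5 0 0 -1 0; 0.5 0 0 -1.8 0; 0.5 0 0 -2.5 0' 60
python3 -m crank '0.5 0 0 0 0; 0.7 0.4 -0.5 0 0; 0.7 0.9 -1.2 0 0; 0.7 1.4 -1.9 0 0; 0.7 1.9 -2.6 0 0; 0.7 2.4 -3.3 0 0; 0.7 2.9 -4 0 0; 0.7 3.4 -4.6 0 0; 0.7 3.8 -5.2 0 0; 0.7 4 -5.45 0 0'
python3 -m crank '0.7 0 0 0 0; 0.7 0 0 0 0; 0.7 0 0 0 0'
python3 - <<'E'
from bench import r
import cv2
print(r.get_state()["tool_pos"],r.get_state()["ft_force"])
cv2.imwrite("pics/w8.png",r.snapshot("wrist")[:,:,::-1])
E
```

```text
clock: 13.48
tool_pos: [623.3, 170.7, 132.0]
ee_rot: [-3.142, -0.001, 3.141]
ft_force: [0.8, 0.7, 0.6]
grip_width: 0.499
gripper_force: 0.0
clock: 14.32
tool_pos: [461.7, -49.5, 130.9]
ee_rot: [-3.141, -0.001, 3.139]
ft_force: [0.1, -0.4, 0.7]
grip_width: 0.7
gripper_force: 0.0
clock: 14.57
tool_pos: [464.2, -46.5, 131.2]
ee_rot: [3.141, 0.001, -3.141]
ft_force: [-0.0, -0.3, -0.1]
grip_width: 0.699
gripper_force: 0.0
[464.23307054 -46.48286391 131.19799325] [-0.00077546 -0.27483357 -0.07256109]
```

View pics/w8.png

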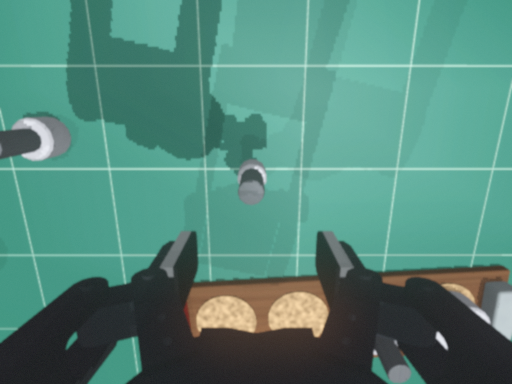

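Die1's shank top is at (251,191), and die2 is at the left edge near (40,138). The free pads are at (226,313) and (298,310).

```bash
python3 - <<'E'
from bench import r
from h import *
c=r.camera_info("wrist")
for p,z in(((251,191),78),((41,138),32)): print(ray(c,p,z).round(1))
E
```

```text
[461.6 -50.1  78. ]
[ 424.9 -241.7   32. ]
```

```bash
python3 -m crank '0.7 0.05 -0.09 0.4 0; 0.7 0.05 -0.09 1 0; 0.7 0.05 -0.09 1.6 0; 0.7 0.05 -0.09 2.1 0; 0.7 0.05 -0.09 2.5 0; 0.7 0.05 -0.09 2.7 0; 0.7 0.05 -0.09 2.83 0; 0.7 0.05 -0.09 2.83 0; 0.7 0.05 -0.09 2.83 0'
python3 -m crank '0 0 0 0 0; 0 0 0 0 0; 0 0 0 0 0; 0 0 0 0 0; 0 0 0 0 0; 0 0 0 0 0; 0 0 0 0 0; 0 0 0 0 0' 50
```

```text
clock: 15.37
tool_pos: [462.3, -50.6, 18.6]
ee_rot: [-3.141, 0.001, -3.141]
ft_force: [-0.2, -0.0, 0.6]
grip_width: 0.702
gripper_force: 0.0
clock: 16.03
tool_pos: [462.5, -51.1, 19.2]
ee_rot: [-3.141, 0.002, 3.141]
ft_force: [0.2, 0.8, 6.4]
grip_width: 0.236
gripper_force: 49.2
```

```bash
python3 -m crank '0 0 0 -0.3 0; 0 0 0 -0.8 0; 0 0 0 -1.4 0; 0 0 0 -2 0; 0 -0.3 -0.1 -2.4 0; 0 -0.9 -0.2 -2.5 0; 0 -1.6 -0.3 -2.5 0; 0 -2.3 -0.4 -2.5 0; 0 -3 -0.5 -2.5 0; 0 -3.7 -0.7 -2.5 0'
python3 -m crank '0 -0.5 -0.05 0 0; 0 -0.72 -0.08 0 0; 0 -0.75 -0.08 0 0; 0 -0.75 -0.08 0 0; 0 -0.75 -0.08 0 0; 0 -0.75 -0.08 0 0'
```

```text
clock: 16.87
tool_pos: [609.9, -78.4, 116.5]
ee_rot: [3.141, -0.002, -3.141]
ft_force: [-0.6, 0.6, -1.5]
grip_width: 0.237
gripper_force: 49.0
clock: 17.37
tool_pos: [638.4, -81.9, 118.2]
ee_rot: [3.141, -0.001, 3.141]
ft_force: [0.8, 0.1, -1.1]
grip_width: 0.246
gripper_force: 49.0
```

```bash
python3 -m crank '0 -0.02 0 0.4 0; 0 -0.02 0 0.9 0; 0 -0.02 0 1.4 0; 0 -0.02 0 1.8 0; 0 -0.02 0 2 0; 0 -0.02 0 2.08 0; 0 -0.02 0 2.12 0; 0 -0.02 0 2.15 0; 0 -0.02 0 2.17 0; 0 -0.02 0 2.17 0'
python3 -m crank '0 0 0 0 0; 0 0 0 0 0'
```

```text
clock: 18.2
tool_pos: [641.3, -82.3, 33.3]
ee_rot: [-3.141, 0.003, 3.141]
ft_force: [-0.0, 0.9, 2.3]
grip_width: 0.237
gripper_force: 49.4
clock: 18.37
tool_pos: [641.3, -82.3, 33.2]
ee_rot: [-3.141, 0.003, 3.141]
ft_force: [-1.4, 0.0, 6.5]
grip_width: 0.236
gripper_force: 49.4
```

```bash
python3 -m crank '0.35 0 0 0 0; 0.5 0 0 0 0; 0.5 0 0 0 0; 0.5 0 0 0 0; 0.5 0 0 -0.4 0; 0.5 0 0 -1 0; 0.5 0 0 -1.8 0; 0.5 0 0 -2.5 0; 0.7 0 0 -2.5 0; 0.7 0.4 -0.3 -2.5 0' 60
python3 -m crank '0.7 0.6 -0.4 0 0; 0.7 1.2 -0.9 0 0; 0.7 1.8 -1.4 0 0; 0.7 2.4 -1.9 0 0; 0.7 3 -2.4 0 0; 0.7 3.6 -2.9 0 0; 0.7 4.2 -3.3 0 0; 0.7 4.7 -3.65 0 0; 0.7 4.98 -3.85 0 0; 0.7 4.98 -3.85 0 0'
python3 -m crank '0.7 0 0 0 0; 0.7 0 0 0 0'
python3 - <<'E'
from bench import r
import cv2
from h import *
print(r.get_state()["tool_pos"],r.get_state()["ft_force"])
im=r.snapshot("wrist")[:,:,::-1]
cv2.imwrite("pics/w9.png",im)
c=r.camera_info("wrist")
for p in ((250,190),(260,190),(260,200)): print(ray(c,p,78))
E
```

```text
clock: 19.2
tool_pos: [627.7, -92.8, 134.1]
ee_rot: [-3.141, 0.008, -3.139]
ft_force: [-0.2, -0.6, -1.2]
grip_width: 0.7
gripper_force: 0.0
clock: 20.03
tool_pos: [422.9, -249.5, 131.0]
ee_rot: [-3.141, -0.001, 3.138]
ft_force: [0.0, -0.8, -0.4]
grip_width: 0.7
gripper_force: 0.0
clock: 20.2
tool_pos: [425.5, -247.7, 131.0]
ee_rot: [3.141, 0.001, 3.141]
ft_force: [-0.3, -0.3, -1.0]
grip_width: 0.698
gripper_force: 0.0
[ 425.49275601 -247.70170518  131.04981941] [-0.30792778 -0.3101316  -1.00541484]
[ 422.16011293 -252.17847002   78.        ]
[ 422.16760676 -244.21392109   78.        ]
[ 430.54764031 -244.18973755   78.        ]
```

View pics/w9.png

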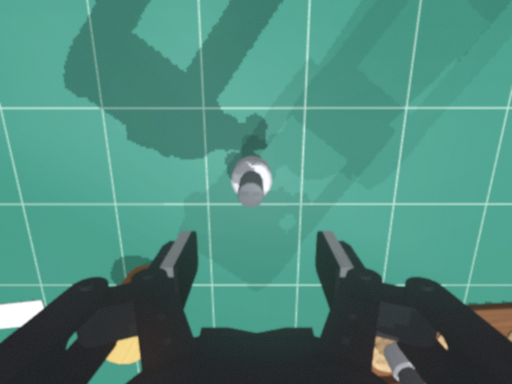

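Die2's shank top is at (250,195), which is X≈426, Y≈-252.

```bash
python3 -m crank '0.7 -0.02 -0.11 0.4 0; 0.7 -0.02 -0.11 1 0; 0.7 -0.02 -0.11 1.6 0; 0.7 -0.02 -0.11 2.1 0; 0.7 -0.02 -0.11 2.5 0; 0.7 -0.02 -0.11 2.7 0; 0.7 -0.02 -0.11 2.83 0; 0.7 -0.02 -0.11 2.83 0; 0.7 -0.02 -0.11 2.83 0'
python3 -m crank '0 0 0 0 0; 0 0 0 0 0; 0 0 0 0 0; 0 0 0 0 0; 0 0 0 0 0; 0 0 0 0 0; 0 0 0 0 0; 0 0 0 0 0' 60
```

```text
clock: 21.0
tool_pos: [426.6, -252.6, 18.7]
ee_rot: [-3.141, 0.001, -3.141]
ft_force: [-0.5, -0.3, 0.4]
grip_width: 0.699
gripper_force: 0.0
clock: 21.67
tool_pos: [426.6, -252.9, 19.2]
ee_rot: [-3.141, 0.002, 3.141]
ft_force: [0.3, 1.2, 6.3]
grip_width: 0.235
gripper_force: 58.8
```

```bash
python3 -m crank '0 0 0 -0.3 0; 0 0 0 -0.8 0; 0 0 0 -1.4 0; 0 0 0 -2 0; 0 -0.2 0.25 -2.4 0; 0 -0.65 0.8 -2.5 0; 0 -1.15 1.4 -2.5 0; 0 -1.65 2 -2.5 0; 0 -2.15 2.6 -2.5 0; 0 -2.65 3.25 -2.5 0'
python3 -m crank '0 -0.5 0.6 0 0; 0 -1 1.2 0 0; 0 -1.5 1.85 0 0; 0 -2 2.5 0 0; 0 -2.4 2.95 0 0; 0 -2.54 3.12 0 0; 0 -2.54 3.12 0 0; 0 -2.54 3.12 0 0; 0 -2.54 3.12 0 0'
```

```text
clock: 22.5
tool_pos: [531.8, -121.5, 116.7]
ee_rot: [3.141, -0.002, 3.14]
ft_force: [-0.2, -0.4, -2.4]
grip_width: 0.239
gripper_force: 58.9
clock: 23.25
tool_pos: [632.5, 1.0, 117.3]
ee_rot: [-3.141, -0.002, 3.14]
ft_force: [0.2, -0.5, -1.9]
grip_width: 0.236
gripper_force: 58.9
```

```bash
python3 -m crank '0 -0.02 0.02 0.4 0; 0 -0.02 0.02 0.9 0; 0 -0.02 0.02 1.4 0; 0 -0.02 0.02 1.8 0; 0 -0.02 0.02 2 0; 0 -0.02 0.02 2.08 0; 0 -0.02 0.02 2.12 0; 0 -0.02 0.02 2.15 0; 0 -0.02 0.02 2.17 0; 0 -0.02 0.02 2.17 0'
python3 -m crank '0 0 0 0 0; 0 0 0 0 0'
```

```text
clock: 24.08
tool_pos: [635.2, 2.5, 33.3]
ee_rot: [-3.141, 0.003, 3.141]
ft_force: [-1.2, -1.4, 2.9]
grip_width: 0.237
gripper_force: 59.4
clock: 24.25
tool_pos: [635.3, 2.5, 33.2]
ee_rot: [-3.14, 0.003, 3.141]
ft_force: [-2.4, -2.1, 6.4]
grip_width: 0.237
gripper_force: 59.7
```

Contact with the pad. I'll release, retreat and check.

```bash
python3 -m crank '0.35 0 0 0 0; 0.5 0 0 0 0; 0.5 0 0 0 0; 0.5 0 0 0 0; 0.5 0 0 -0.4 0; 0.5 0 0 -1 0; 0.5 0 0 -1.8 0; 0.5 0 0 -2.5 0; 0.5 0.5 0 -2.7 0; 0.5 1.2 0 -2.7 0'
python3 -m crank '0.5 0.8 0 0 0; 0.5 1.6 0 0 0; 0.5 2.4 0 0 0; 0.5 3.2 0 0 0; 0.5 4 0 0 0; 0.5 4.8 0 0 0; 0.5 5 0 0 0; 0.5 5 0 0 0; 0.5 5 0 0 0; 0.5 5 0 0 0'
python3 - <<'E'
from bench import r
import cv2,numpy as np
t=r.snapshot("top")[:,:,::-1];s=r.snapshot("scene")[:,:,::-1]
cv2.imwrite("pics/f.png",np.vstack([cv2.resize(t[125:205,140:310],(640,301),interpolation=2),cv2.resize(s[165:285,160:415],(640,299),interpolation=2)]))
E
```

```text
clock: 25.08
tool_pos: [589.5, 2.9, 143.1]
ee_rot: [-3.141, 0.009, 3.141]
ft_force: [-0.3, -0.1, 0.8]
grip_width: 0.5
gripper_force: 0.0
clock: 25.92
tool_pos: [387.5, 3.1, 139.5]
ee_rot: [3.142, 0.001, 3.141]
ft_force: [0.3, -0.5, 0.2]
grip_width: 0.5
gripper_force: 0.0
```

View pics/f.png

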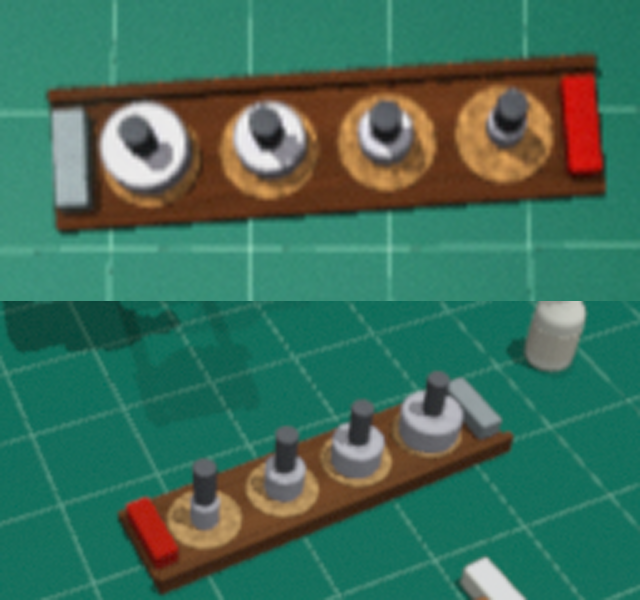

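The dies stand upright on their pads, in order from the red block to the grey block, each well centred. Handing in.

```bash
python3 -c "
from bench import r
print(r.sign_off())"
```

```text
the job is handed in; nothing more can be done
None
```

The job is handed in at about 26 s of the 93 s allowed: the four dies stand upright on their pads, smallest by the red block to largest by the grey, the arm never went near the jar, and no verdict came back.

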